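Empty the soaking pot under the extraction hood

TASK

Take the tall steel pot by its stick handle and, under the low clear canopy of the extraction hood, tip both glass balls out of it into the ribbed draining tray; then stand the empty pot upright back in the middle of the cork mat it came from and let go. The canopy must not be bumped, and the other things on the bench are to be left where they are.

Things in the scene. Friction and masses are not known exactly. Their poses are not given: they have to be found in the camera images.
- pot: Loose tall tapered open steel pot, 140 mm high, outside diameter 68 mm at the foot, 96 mm at the rim, wall 3 mm, floor 4 mm, about 0.2 kg. Origin: centre of its underside, z up. Its stick handle points along its -x, 95 mm above the underside, from 57 to 182 mm off the axis. It starts upright on the mat, handle roughly towards the robot and sticking out from under the canopy.
- pot_grip (a point): Good grip point on the handle's centre line, 145 mm from the pot's axis, clear of the canopy; axes as the pot's. The handle is black, eight-sided, 24 mm across flats: it can be gripped from straight above or from 45 degrees to either side. Turned about the handle's line, the pot's foot sweeps a radius of 101 mm, its rim 66 mm.
- ball_a_center (a point): Centre of a loose green glass ball, 40 mm diameter, 75 g, at the start in the pot. It rolls out when the pot is tipped a little past level (wall tapers by 6 degrees).
- ball_b_center (a point): Centre of the second, identical glass ball, at the start in the pot.
- tray: Fixed white open draining tray, 200 mm (its x) by 240 mm (its y), 45 mm high, wall and floor 5 mm, with rubber ribs 8 mm high along its x, 34 mm apart. Origin: centre of its underside. It stands on the hood's base under the canopy, left or right of the mat.
- mat: Fixed square cork mat, 110 by 110 by 4 mm, on which the pot stands at the start. Origin: centre of its underside, its top is 4 mm higher.
- canopy_edge (a point): Middle of the front lower edge of the hood's fixed clear canopy. The underside is level at this height (241 to 256 mm above the table) and reaches 225 mm from here along this frame's +x and 370 mm to either side along y. A frame around it reaches 22 mm higher; four 16 mm posts stand at its corners.
- base: Fixed grey base board of the hood, 270 by 740 by 6 mm, reaching 110 mm to -x and 160 mm to +x of its origin, which lies on the table. Tray and mat stand on it.
- dish: Loose shallow glass dish, 68 mm across, 32 mm high, at the back of the base between mat and tray. To be left alone.
- bottle: Loose white bottle, 72 mm across, 200 mm high, left of the hood. To be left alone.
- weight: Loose steel weight, 60 mm across, 65 mm high, right of the hood. To be left alone.
- pane: Loose amber glass pane, 156 by 116 by 8 mm, lying near the robot. To be left alone.
- brush: Loose brush, 170 mm, lying. To be left alone.
- knife: Loose putty knife, 200 mm, lying. To be left alone.
- solder: Loose reel, 68 mm across, 30 mm high. To be left alone.

How it is judged:
By the outcome, as a careful person would: the job done as asked, in the order asked, and still so for the second after the job is handed in, with the robot touching nothing.
It also fails if it takes over 54 s, if anything falls off the work surface, if the arm or the gripper's body presses on something with over 40 N, if the wrist force passes 120 N, or if a joint passes its speed limit or range.

ROBOT

A 6-joint arm with a two-finger parallel gripper is mounted at the origin on the work surface. World frame = base frame: x ahead of the robot, y to its left, z up, the work surface at z = 0. Lengths are in m, angles in rad, forces in N, time in s.
With the tool pointing down it reaches from about 0.35 to 0.975 m from the base axis. Payload 7.1 kg.
Tool frame: the origin (TCP) lies midway between the tips of the shut fingers; the grasp point (between the pads) lies 19 mm behind it; z points along the fingers, y is the line along which they close (so a half turn about z gives the same grasp; the last joint's range is limited). The gripper opens to 88 mm and grips with 3 to 60 N. Pads are 20 mm wide; open, the fingers measure 115 mm over their backs; the gripper's body (75 mm by 178 mm) begins 61 mm behind the grasp point.
Start: joints at [-1.23, 0.423, 1.63, -0, 1.089, -0.019], TCP at [0.22, -0.585, 0.223] pointing down, gripper open.
Joint ranges: [-3, 3], [-0.9, 2.11], [0.09, 2.58], [-1.31, 4.45], [0.11, 2.69], [-2.54, 2.54]. Speed limits (rad/s): [2.39, 2.39, 3.01, 3.14, 3.14, 3.14].

INTERFACE

Orientations are given as a 3x3 rotation matrix whose columns are the frame's x, y, z axes.
In Python, from rig import readout, vision, order gives the robot as it stands. The module is installed in compiled form; this text tells all that it offers.
- The arm moves only by the tool send_rows, never from a script. Its argument "motion" is a list that holds one entry, the list of rows, each a list of 5 numbers: the shift along the tool's x, y, z in cm, then the turn about the tool's z in rad, then the gripper's target within -1 to 1 (shut at 1, half-way at 0, fully open at -1). In form: [[[tx, ty, tz, turn, claw], ...]]. A call has 1 to 10 rows; each row shifts and turns the commanded pose from where the row before left it, along the tool's axes as they then stand; what a row does not reach is not made up. A row lasts 1/10 s, in which the tool goes at most 50 mm and 8.59 degrees, less where a joint would pass 70% of its speed; a pose out of reach is approached as far as the arm can. A call is refused whole if a number of a shift passes 5 or a number of a turn 0.15, either way. A call with a gripper value outside its range is refused whole. The fingers move at their own pace and stop on an object; "newtons" is the grip in N (left out, the last holds). Time passes only in rows, so rows that do not move let the fingers close. It gives the time, the measured TCP pose, the force, the opening and the grip force at its end, in the units of the state.
- readout.get_state(): the state, without advancing time (a new reading comes with each control period).
- vision.snapshot(name): name is "side" or "top" or "wrist"; returns a dict with "image" (384x512x3 uint8, red, green, blue), "fx", "fy", "cx", "cy" (pixels), "dist_coeffs" ([k1, k2, p1, p2, k3] as OpenCV has them; the pictures are not rectified), "R" (3x3) and "t" (3): a world point X has camera coordinates R X + t. Camera axes: x right, y down, z forward; pixel columns grow to the right and rows downward; lengths in m; the calibration is good to about 2 mm. A picture is of the moment at which its call begins. There is no depth.
- order.job_done(): hands the job in; it is judged then, once.
Trained networks look in a picture, given as the dict that the camera call returned (one of the last four; its "shot" number tells which), for a name from the list of things; names that differ only in an ending like _2 or _b are one class to them, and where a whole thing is asked for, a point or a joint stands for the part that bears it (a point fixed in the world has none). Each returns a list of dicts, best first, with "p" (0 to 1); they miss things now and then, are a little off and sometimes report something else, mostly with a low value. They report only what shows in the picture. A call takes as long as a camera call.
- vision.search_frame(target, picture): "point" ([x, y, z] in m, in world coordinates, good to about 4 mm: the middle of the surface that is visible of it).
The state is a dict: "time_s": time; "qpos": joint angles; "joint_vel": joint speeds; "joint_efforts": joint torques, N m; "position": TCP position; "ee_rot": TCP orientation; "wrist_force": force on the tool from outside, world axes, zero at the start; "wrist_torque": the same for the moment, N m; "grip_width": opening from 0.0 (shut) to 1.0 (fully open); "grasp_force": force on a finger pad.
Only numpy, scipy, OpenCV 4.12 (cv2) and the standard library are available. Lean on these libraries where they do the work, as an engineer would, in place of code of your own. Each camera call takes 0.05 s, during which the arm holds its last target. There are 200 camera calls.

## Working session

There is one attempt and no reset: what is moved stays moved. The work goes in short steps, Python scripts to look and compute and a tool call to move; the robot and the scene stay as the last step left them, time stands still between calls to the robot, and variables do not carry over. Pictures are saved under pics/ and viewed, at most 13 in all, crops included, and the job is handed in when it is done.

Besides the shell and the picture viewer there is one more tool, called after "Call:" as name(argument=value, ...) on one line, values as JSON. send_rows: Moves the arm, as the interface text tells. Its arguments: {"type":"object","properties":{"motion":{"type":"array","items":{"type":"array","items":{"type":"array","items":{"type":"number"}}}},"newtons":{"type":"number"}},"required":["motion"]}

```bash
mkdir -p pics; cat > h.py <<'E'
import numpy as np, cv2
from rig import readout, vision, order
def snap(n,f=None):
    s=vision.snapshot(n)
    if f: cv2.imwrite('pics/'+f,s['image'][:,:,::-1])
    return s
def ray(s,uv):
    K=np.array([[s['fx'],0,s['cx']],[0,s['fy'],s['cy']],[0,0,1]])
    p=cv2.undistortPoints(np.array([[uv]],float),K,np.array(s['dist_coeffs']))[0,0]
    R=np.array(s['R']);t=np.array(s['t'])
    return -R.T@t, R.T@np.array([p[0],p[1],1])
def atz(s,uv,z):
    c,d=ray(s,uv); return c+d*(z-c[2])/d[2]
def proj(s,P):
    K=np.array([[s['fx'],0,s['cx']],[0,s['fy'],s['cy']],[0,0,1]])
    return cv2.projectPoints(np.array(P,float).reshape(-1,1,3),cv2.Rodrigues(np.array(s['R']))[0],np.array(s['t']),K,np.array(s['dist_coeffs']))[0][:,0]
E
python3 - <<'E'
from h import *
st=readout.get_state(); print(st['position'],np.round(st['ee_rot'],3).tolist(),st['grip_width'],st['time_s'])
for n in ['top','side']:
    s=snap(n,n+'0.png')
    print(n,-np.array(s['R']).T@s['t'])
    for t in ['pot','pot_grip','ball_a_center','tray','mat','canopy_edge','base','dish','bottle','weight','pane','brush','knife','solder']:
        print(t,[(np.round(d['point'],3).tolist(),round(d['p'],2)) for d in vision.search_frame(t,s)[:2]])
E
```

```text
[ 0.2198932  -0.58443677  0.22192763] [[0.936, 0.352, -0.001], [0.352, -0.936, 0.001], [0.0, -0.002, -1.0]] 0.9988177528507278 0.0
top [ 0.40063838 -0.00963498  1.35071823]
pot [([0.581, -0.286, 0.114], 0.69)]
pot_grip [([0.58, -0.283, 0.118], 0.56)]
ball_a_center [([0.435, 0.345, 0.028], 0.33), ([0.637, 0.074, 0.009], 0.2)]
tray [([0.637, 0.074, 0.011], 0.91)]
mat [([0.638, -0.297, 0.009], 0.53)]
canopy_edge [([0.74, -0.067, 0.249], 0.95)]
base [([0.618, -0.181, 0.004], 0.75)]
dish [([0.396, 0.159, 0.004], 0.31)]
bottle [([0.57, 0.528, 0.127], 0.83)]
weight [([0.479, -0.559, 0.038], 0.76)]
pane [([0.43, -0.099, 0.005], 0.59), ([0.432, 0.344, 0.03], 0.26)]
brush [([0.48, -0.559, 0.038], 0.6), ([0.407, -0.31, 0.015], 0.57)]
knife [([0.396, 0.161, 0.006], 0.71)]
solder [([0.431, 0.348, 0.027], 0.65)]
side [0.20709698 1.17987121 1.15289516]
pot [([0.649, -0.276, 0.1], 0.86), ([0.65, -0.283, 0.011], 0.18)]
pot_grip [([0.65, -0.271, 0.105], 0.94)]
ball_a_center []
tray [([0.677, 0.081, 0.018], 0.79)]
mat [([0.652, -0.285, 0.008], 0.81)]
canopy_edge [([0.431, 0.361, 0.025], 0.68), ([0.734, 0.054, 0.245], 0.65)]
base [([0.69, 0.106, 0.005], 0.7)]
dish []
bottle [([0.557, 0.565, 0.117], 0.72)]
weight [([0.56, 0.562, 0.118], 0.69), ([0.476, -0.545, 0.032], 0.52)]
pane [([0.432, -0.095, 0.003], 0.94)]
brush [([0.431, 0.359, 0.025], 0.68), ([0.411, -0.302, 0.013], 0.63)]
knife [([0.402, 0.159, 0.003], 0.86)]
solder [([0.432, 0.36, 0.026], 0.79), ([0.65, -0.283, 0.006], 0.34)]
```

View pics/top0.png

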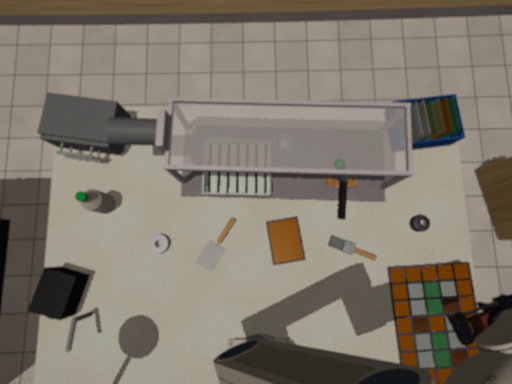

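View pics/side0.png

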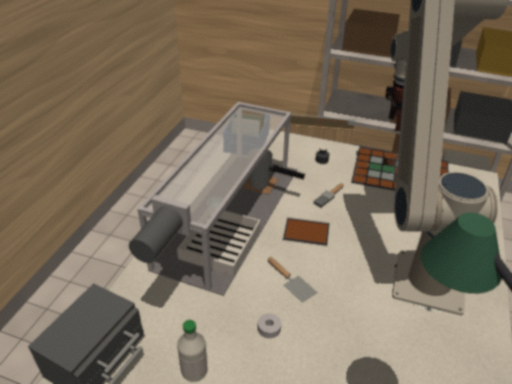

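The top view shows the handle from about (343,180) to (342,218), a green ball at (340,163), and the tray left of the mat at (237,168). The rows only allow shifts and a yaw, so I'll check how the arm behaves at its reach limit, up in free space.

Call:
send_rows(motion=[[[0,0,-5,0,-1],[0,0,-5,0,-1],[0,0,-5,0,-1],[0,0,-5,0,-1],[0,0,-5,0,-1],[0,0,-5,0,-1],[0,0,-5,0,-1],[0,0,-5,0,-1],[0,0,-5,0,-1],[0,0,-5,0,-1]]])

```text
time_s: 2.5
position: [0.2198, -0.5842, 0.725]
ee_rot: [[0.936, 0.352, 0.0], [0.352, -0.936, -0.001], [-0.0, 0.001, -1.0]]
wrist_force: [1.0, -0.3, 1.2]
grip_width: 0.998
grasp_force: 0.0
```

```bash
python3 - <<'E'
from h import *
im=cv2.imread('pics/top0.png')[90:230,150:425]
cv2.imwrite('pics/c1.png',cv2.resize(im,None,fx=2.9,fy=2.9,interpolation=cv2.INTER_CUBIC))
st=readout.get_state(); print(st['position'],np.round(st['ee_rot'],3).tolist(),np.round(st['qpos'],3),st['time_s'])
E
```

```text
[ 0.21980224 -0.58419394  0.72504525] [[0.936, 0.352, 0.0], [0.352, -0.936, -0.001], [-0.0, 0.001, -1.0]] [-1.23   0.305  0.721 -0.     2.115 -0.019] 2.5
```

View pics/c1.png

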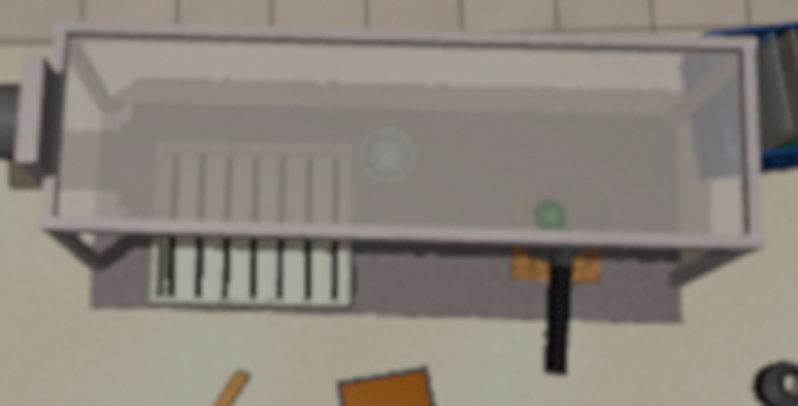

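The crop shows the handle end at (555,370), the mat front edge at v≈280 (u 512–600), the tray front edge at v≈303 (u 150–350) and the canopy front edge at v≈235.

Call:
send_rows(motion=[[[0,0,-5,0,-1],[0,0,-5,0,-1],[0,0,-5,0,-1],[0,0,-5,0,-1],[0,0,-5,0,-1],[0,0,-5,0,-1]]])

```text
time_s: 3.1
position: [0.1801, -0.4794, 0.9071]
ee_rot: [[0.936, 0.352, -0.014], [0.352, -0.935, 0.046], [0.003, -0.048, -0.999]]
wrist_force: [-0.2, -0.1, -0.4]
grip_width: 0.998
grasp_force: 0.0
```

```bash
python3 - <<'E'
from h import *
st=readout.get_state(); print(st['position'],np.round(st['ee_rot'],3).tolist(),np.round(st['qpos'],3),st['time_s'])
s=snap('top')
def P(n,u,v,z): print(n,np.round(atz(s,(150+u/2.9,90+v/2.9),z),3))
P('handle end L',546,372,.1);P('handle end R',566,373,.1);P('handle near L',551,262,.1);P('handle nearR',571,262,.1)
P('mat FL',513,280,.004);P('mat FR',600,283,.004)
P('tray FL',150,305,.045);P('tray FR',351,304,.045);P('tray BL',158,142,.045);P('tray BR',352,146,.045)
P('canopy FL outer',45,226,.25);P('canopy FR',760,245,.25);P('can FL top',45,226,.27)
P('base FL',92,307,.006);P('base FR',682,322,.006);P('ball',548,214,.03);P('dish',386,154,.03)
E
```

```text
[ 0.18012223 -0.47939626  0.90712653] [[0.936, 0.352, -0.014], [0.352, -0.935, 0.046], [0.003, -0.048, -0.999]] [-1.236  0.414  0.086  0.004  2.689 -0.021] 3.1
handle end L [ 0.5   -0.271  0.1  ]
handle end R [ 0.499 -0.294  0.1  ]
handle near L [ 0.629 -0.284  0.1  ]
handle nearR [ 0.628 -0.307  0.1  ]
mat FL [ 0.624 -0.256  0.004]
mat FR [ 0.618 -0.365  0.004]
tray FL [0.595 0.193 0.045]
tray FR [ 0.591 -0.051  0.045]
tray BL [0.8   0.185 0.045]
tray BR [ 0.79  -0.057  0.045]
canopy FL outer [0.649 0.27  0.25 ]
canopy FR [ 0.615 -0.465  0.25 ]
can FL top [0.644 0.265 0.27 ]
base FL [0.599 0.271 0.006]
base FR [ 0.567 -0.462  0.006]
ball [ 0.702 -0.299  0.03 ]
dish [ 0.783 -0.1    0.03 ]
```

Call:
send_rows(motion=[[[0,0,5,0,-1],[0,0,5,0,-1],[0,0,5,0,-1],[0,0,5,0,-1]]])

```text
time_s: 3.55
position: [0.1791, -0.4754, 0.7478]
ee_rot: [[0.936, 0.352, -0.014], [0.352, -0.935, 0.046], [0.003, -0.048, -0.999]]
wrist_force: [0.5, -0.5, 0.2]
grip_width: 1.001
grasp_force: 0.0
```

```bash
python3 - <<'E'
from h import *
st=readout.get_state(); print(st['position'],np.round(st['ee_rot'],3).tolist(),np.round(st['qpos'],3),st['time_s'])
E
```

```text
[ 0.17912332 -0.475359    0.7477532 ] [[0.936, 0.352, -0.014], [0.352, -0.935, 0.046], [0.003, -0.048, -0.999]] [-1.235e+00  1.210e-01  9.030e-01  2.000e-03  2.165e+00 -2.300e-02] 3.55
```

Call:
send_rows(motion=[[[3.8,-2.9,0.9,0,-1],[3.8,-2.9,0.9,0,-1],[3.8,-2.9,0.9,0,-1],[3.8,-2.9,0.9,0,-1],[3.8,-2.9,0.9,0,-1],[3.8,-2.9,0.9,0,-1],[3.8,-2.9,0.9,0,-1],[3.8,-2.9,0.9,0,-1]]])

```text
time_s: 4.35
position: [0.3815, -0.1472, 0.6897]
ee_rot: [[0.936, 0.352, -0.014], [0.352, -0.935, 0.047], [0.003, -0.049, -0.999]]
wrist_force: [1.1, -0.2, 0.7]
grip_width: 1.001
grasp_force: 0.0
```

```bash
cat > rec.py <<'E'
from h import *
import json
st=readout.get_state()
d=dict(q=np.array(st['qpos']).tolist(),p=np.array(st['position']).tolist(),R=np.array(st['ee_rot']).tolist())
open('log.jsonl','a').write(json.dumps(d)+'\n')
print(st['time_s'],np.round(d['q'],3).tolist(),np.round(d['p'],3).tolist(),np.round(d['R'],3).tolist())
E
python3 rec.py
```

```text
4.35 [-0.425, -0.1, 1.252, 0.041, 2.021, 0.803] [0.381, -0.147, 0.69] [[0.936, 0.352, -0.014], [0.352, -0.935, 0.047], [0.003, -0.049, -0.999]]
```

Call:
send_rows(motion=[[[3.8,-2.9,0.9,0,-1],[3.8,-2.9,0.9,0,-1],[3.8,-2.9,0.9,0,-1],[3.8,-2.9,0.9,0,-1],[3.8,-2.9,0.9,0,-1],[3.8,-2.9,0.9,0,-1],[3.8,-2.9,0.9,0,-1],[3.8,-2.9,0.9,0,-1]]])

```text
time_s: 5.15
position: [0.5836, 0.1799, 0.6299]
ee_rot: [[0.936, 0.352, -0.015], [0.352, -0.935, 0.047], [0.003, -0.049, -0.999]]
wrist_force: [1.3, -0.3, 0.2]
grip_width: 1.002
grasp_force: 0.0
```

```bash
python3 rec.py; cat > kin.py <<'E'
import numpy as np, json
from scipy.spatial.transform import Rotation as Ro
from scipy.optimize import least_squares
def fk(q,k):
    a1,d1,L1,L2,e,d6,c=k[:7]
    Rz=lambda a:Ro.from_euler('z',a); Ry=lambda a:Ro.from_euler('y',a)
    R=Rz(q[0]); p=R.apply([a1,0,d1])
    R=R*Ry(q[1]); p=p+R.apply([0,0,L1])
    R=R*Ry(q[2]); p=p+R.apply([e,0,L2])
    R=R*Ry(c)*Rz(q[3])*Ry(q[4]-c)*Rz(q[5])
    return p+R.apply([0,0,d6]), R.as_matrix()
E
cat > fit.py <<'E'
from kin import *
D=[json.loads(l) for l in open('log.jsonl')]
def old(q,p,z): return dict(q=q,p=p,R=None)
D+=[old([-1.23,.423,1.63,0,1.089,-.019],[.2199,-.5844,.2219],0),old([-1.23,.305,.721,0,2.115,-.019],[.2198,-.5842,.725],0),old([-1.236,.414,.086,.004,2.689,-.021],[.1801,-.4794,.9071],0),old([-1.235,.121,.903,.002,2.165,-.023],[.1791,-.4754,.7478],0)]
def res(k):
    r=[]
    for d in D:
        p,R=fk(d['q'],np.r_[k,0]); r+=list(p-d['p'])
    return r
s=least_squares(res,[0,.3,.4,.4,0,.25]); print(np.round(s.x,4),np.abs(s.fun).max(),np.linalg.svd(s.jac)[1])
for d in D[:2]:
    p,R=fk(d['q'],np.r_[s.x,0]);print(np.round(R.T@np.array(d['R']),2).tolist())
E
python3 fit.py
```

```text
5.15 [0.255, 0.226, 1.027, 0.052, 1.891, 1.482] [0.584, 0.18, 0.63] [[0.936, 0.352, -0.015], [0.352, -0.935, 0.047], [0.003, -0.049, -0.999]]
[0.005  0.5223 0.5572 0.4832 0.0829 0.5092] 0.012250557963431108 [4.77843615 3.39242983 0.94751434 0.79604606 0.3521265  0.05001856]
[[0.0, -1.0, -0.0], [1.0, 0.0, 0.0], [-0.0, -0.0, 1.0]]
[[0.0, -1.0, 0.0], [1.0, 0.0, 0.0], [-0.0, 0.0, 1.0]]
```

```bash
cat > kin.py <<'E'
import numpy as np, json
from scipy.spatial.transform import Rotation as Ro
from scipy.optimize import least_squares
Rz=lambda a:Ro.from_euler('z',a); Ry=lambda a:Ro.from_euler('y',a)
def fk(q,k,full=False):
    a1,d1,L1,L2,e,d6,e1,w,y=k
    R=Rz(q[0]); p=R.apply([a1,0,d1])
    R=R*Ry(q[1]); p=p+R.apply([e1,0,L1]); el=p
    R=R*Ry(q[2]); p=p+R.apply([e,y,L2]); wr=p
    R=R*Rz(q[3])*Ry(q[4]); p=p+R.apply([w,0,d6])
    R=R*Rz(q[5]+np.pi/2)
    return (p,R.as_matrix(),el,wr) if full else (p,R.as_matrix())
LIM=np.array([[-3,3],[-.9,2.11],[.09,2.58],[-1.31,4.45],[.11,2.69],[-2.54,2.54]])
E
cat > fit.py <<'E'
from kin import *
D=[json.loads(l) for l in open('log.jsonl')]
def old(q,p,z): return dict(q=q,p=p,R=None)
D+=[old([-1.23,.423,1.63,0,1.089,-.019],[.2199,-.5844,.2219],0),old([-1.23,.305,.721,0,2.115,-.019],[.2198,-.5842,.725],0),old([-1.236,.414,.086,.004,2.689,-.021],[.1801,-.4794,.9071],0),old([-1.235,.121,.903,.002,2.165,-.023],[.1791,-.4754,.7478],0)]
k0=np.array([0,.4,.45,.45,0,.25,0,0,0])
def res(k):
    r=[]
    for d in D:
        p,R=fk(d['q'],k); r+=list((p-d['p'])/.001)
    return r+list((k-k0)/np.array([.2,.2,.2,.2,.1,.2,.1,.05,.05]))
s=least_squares(res,k0); print(np.round(s.x,4)); print(np.round(s.fun,1))
json.dump(s.x.tolist(),open('k.json','w'))
E
python3 fit.py
```

```text
[-0.0084  0.3104  0.5629  0.4857  0.0777  0.3074  0.0006 -0.0069  0.0119]
[ 0.1  0.  -0.  -0.1  0.  -0.1  0.  -0.   0.   0.   0.1 -0.  -0.1 -0.1
  0.  -0.   0.   0.1 -0.  -0.4  0.6  0.2  0.8  0.3  0.  -0.1  0.2]
```

```bash
cat > sim.py <<'E'
from kin import *
k=np.array(json.load(open('k.json')))
VM=.7*np.array([2.39,2.39,3.01,3.14,3.14,3.14])*.1
L=LIM.copy()
def err(q,p,R,w):
    p2,R2=fk(q,k); return np.r_[p2-p, w*Ro.from_matrix(R2@R.T).as_rotvec()]
def target(q,row):
    p,R=fk(q,k); n=np.linalg.norm(row[:3]); t=np.array(row[:3])*(.01*min(1,5/n) if n else 0)
    return p+R@t, R@Rz(row[3]).as_matrix()
def step_ls(q,row,w,spd=True):
    p,R=target(q,row)
    lo,hi=L[:,0],L[:,1]
    if spd: lo,hi=np.maximum(lo,q-VM),np.minimum(hi,q+VM)
    s=least_squares(err,np.clip(q,lo+1e-9,hi-1e-9),bounds=(lo-1e-6,hi+1e-6),args=(p,R,w))
    return s.x
def step_dls(q,row,w,lam=.01,n=30):
    p,R=target(q,row); q0=q.copy()
    for _ in range(n):
        e=err(q,p,R,w); J=np.array([(err(q+h,p,R,w)-e)/1e-6 for h in np.eye(6)*1e-6]).T
        q=np.clip(q-J.T@np.linalg.solve(J@J.T+lam**2*np.eye(6),e),L[:,0],L[:,1])
    d=q-q0; return q0+d/max(1,np.max(np.abs(d)/VM))
if __name__=='__main__':
    L[2,0]=.086
    for f in (step_ls,step_dls):
        for w in (.1,.3,1):
            q=np.array([-1.23,.305,.721,0,2.115,-.019]); out=[]
            for i in range(6): q=f(q,[0,0,-5,0],w)
            p,R=fk(q,k); print(f.__name__,w,np.round(q,3),np.round(p,3),np.round(R[:,2],3))
    print('obs [-1.236  0.414  0.086  0.004  2.689 -0.021] [0.1801 -.4794 .9071] [-0.014  0.046 -0.999]')
E
python3 sim.py
```

```text
step_ls 0.1 [-1.239  0.307  0.086  0.017  2.244 -0.014] [ 0.202 -0.538  1.   ] [ 0.17  -0.453 -0.875]
step_ls 0.3 [-1.235  0.371  0.086  0.009  2.46  -0.017] [ 0.196 -0.52   0.938] [ 0.078 -0.208 -0.975]
step_ls 1 [-1.233e+00  4.230e-01  8.600e-02  1.000e-03  2.606e+00 -2.100e-02] [ 0.191 -0.508  0.903] [ 0.009 -0.025 -1.   ]
step_dls 0.1 [-1.231  0.937  0.086  0.006  2.69  -0.013] [ 0.259 -0.694  0.567] [-0.178  0.511 -0.841]
step_dls 0.3 [-1.23   0.687  0.086  0.     2.69  -0.019] [ 0.23  -0.612  0.745] [-0.106  0.298 -0.949]
step_dls 1 [-1.23   0.651  0.086  0.     2.69  -0.019] [ 0.224 -0.597  0.768] [-0.094  0.266 -0.959]
obs [-1.236  0.414  0.086  0.004  2.689 -0.021] [0.1801 -.4794 .9071] [-0.014  0.046 -0.999]
```

Call:
send_rows(motion=[[[0,0,0,0.15,-1],[0,0,0,0.15,-1],[0,0,0,0.15,-1],[0,0,0,0.15,-1],[0,0,0,0.15,-1],[0,0,0,0.15,-1],[0,0,0,0.15,-1],[0,0,0,0.15,-1],[0,0,0,0.15,-1],[0,0,0,0.15,-1]]])

```text
time_s: 6.15
position: [0.5932, 0.0491, 0.6166]
ee_rot: [[0.6, -0.8, -0.014], [-0.796, -0.599, 0.085], [-0.076, -0.04, -0.996]]
wrist_force: [0.6, 0.4, -0.1]
grip_width: 0.999
grasp_force: 0.0
```

```bash
python3 rec.py; python3 - <<'E'
from sim import *
for f in (step_ls,step_dls):
  for w in (.3,1):
    q=np.array([0.255, 0.226, 1.027, 0.052, 1.891, 1.482])
    for i in range(10): q=f(q,[0,0,0,.15],w)
    p,R=fk(q,k); print(w,np.round(q,3),np.round(p,3),np.round(R,3).tolist())
E
```

```text
6.15 [0.018, 0.197, 1.091, 0.089, 1.864, 2.541] [0.593, 0.049, 0.617] [[0.6, -0.8, -0.014], [-0.796, -0.599, 0.085], [-0.076, -0.04, -0.996]]
0.3 [0.137 0.209 1.066 0.122 1.864 2.54 ] [0.591 0.13  0.623] [[0.698, -0.716, -0.015], [-0.71, -0.695, 0.116], [-0.093, -0.07, -0.993]]
1 [-0.076  0.186  1.111  0.073  1.863  2.54 ] [ 0.587 -0.011  0.613] [[0.518, -0.855, -0.014], [-0.852, -0.518, 0.071], [-0.068, -0.025, -0.997]]
0.3 [0.255 0.226 1.027 0.052 1.891 2.54 ] [0.584 0.18  0.63 ] [[0.766, -0.643, -0.015], [-0.642, -0.765, 0.047], [-0.042, -0.026, -0.999]]
1 [0.255 0.226 1.027 0.052 1.891 2.54 ] [0.584 0.18  0.63 ] [[0.766, -0.643, -0.015], [-0.642, -0.766, 0.047], [-0.042, -0.026, -0.999]]
```

```bash
nproc; cat > plan.py <<'E'
import sys
from sim import *
from multiprocessing import Pool
W=.6
h=np.array([.995,-.1,-.1]); h/=np.linalg.norm(h)
M=5
def ok(q):
    p,R,el,wr=fk(q,k,True)
    return p[2]>.4 and wr[2]>.4 and p[0]<.95 and p[0]>.1 and -.55<p[1]<.6 and np.hypot(*p[:2])<1.0
def cost(q):
    p,R=fk(q,k); a=np.arccos(np.clip(R[:,2]@h,-1,1))
    return a+.6*abs(q[3]-np.pi)+.3*max(0,.3-q[4])+.05*abs(q[5])*0
def roll(a):
    q,row,par=a
    for _ in range(M):
        q=step_ls(q,row,W)
        if not ok(q): return None
    return cost(q),q,par+[row]
def cands(rng,n):
    c=[]
    for _ in range(n):
        v=rng.normal(size=3); v*=4.9/np.linalg.norm(v)
        if rng.random()<.15: v*=0
        c.append(list(np.round(v,1))+[rng.choice([-.15,0,.15])])
    return c
if __name__=='__main__':
    q0=np.array(json.loads(open('log.jsonl').read().split('\n')[-2])['q']); depth=int(sys.argv[1]); B=int(sys.argv[2]); N=int(sys.argv[3])
    q0=np.clip(q0,LIM[:,0],LIM[:,1])
    rng=np.random.default_rng(int(sys.argv[4]) if len(sys.argv)>4 else 0); beam=[(cost(q0),q0,[])]; best=beam[0]; print('start',cost(q0))
    with Pool() as P:
        for d in range(depth):
            jobs=[(b[1],c,b[2]) for b in beam for c in cands(rng,N)+([b[2][-1]] if b[2] else [])]
            r=[x for x in P.map(roll,jobs,chunksize=4) if x]; r.sort(key=lambda x:x[0]); beam=[]
            for x in r:
                if all(np.abs(x[1]-b[1]).max()>.1 for b in beam): beam.append(x)
                if len(beam)>=B: break
            if beam[0][0]<best[0]: best=beam[0]
            print(d,round(beam[0][0],3),np.round(beam[0][1],2),np.round(fk(beam[0][1],k)[1][:,2],2),np.round(fk(beam[0][1],k)[0],2),flush=True)
    for r in best[2]: print([float(x) for x in r])
    json.dump(dict(rows=[[float(x) for x in r] for r in best[2]],q=best[1].tolist()),open('plan.json','w'))
E
python3 fit.py | head -1
python3 - <<'E'
from sim import *
for w in (.5,.6,.7):
    q=np.array([0.255, 0.226, 1.027, 0.052, 1.891, 1.482])
    for i in range(10): q=step_ls(q,[0,0,0,.15],w)
    print(w,np.round(q,3))
E
export OMP_NUM_THREADS=1; time timeout 400 python3 plan.py 12 6 24
```

```text
4
[-0.0089  0.3103  0.5629  0.4858  0.0777  0.3073  0.0006 -0.0074  0.0119]
0.5 [0.055 0.201 1.085 0.104 1.863 2.54 ]
0.6 [0.019 0.198 1.092 0.096 1.862 2.54 ]
0.7 [-0.012  0.194  1.099  0.089  1.862  2.54 ]
start 3.3252640704625187
0 3.177 [-0.26  0.08  1.7   0.3   1.41  2.54] [ 0.03  0.29 -0.96] [ 0.5  -0.03  0.4 ]
1 2.974 [-0.46  0.3   1.43  0.5   1.51  2.54] [ 0.14  0.46 -0.88] [ 0.61 -0.13  0.43]
2 2.689 [-0.73  0.33  1.47  0.72  1.56  2.54] [ 0.32  0.6  -0.74] [ 0.58 -0.24  0.43]
3 2.509 [-1.28  0.16  1.69  0.68  1.69  2.54] [ 0.5   0.5  -0.71] [ 0.32 -0.35  0.43]
4 2.257 [-0.75  0.37  1.57  1.05  1.43  2.54] [ 0.56  0.66 -0.51] [ 0.64 -0.22  0.43]
5 2.122 [-0.62  0.26  1.54  1.18  1.37  2.54] [ 0.62  0.68 -0.41] [ 0.68 -0.13  0.54]
6 1.598 [-0.22  0.22  2.1   1.87  1.    2.54] [ 0.73  0.66 -0.19] [0.63 0.12 0.41]
7 0.797 [0.29 0.28 1.99 2.82 0.71 2.54] [ 0.88  0.48 -0.02] [0.72 0.29 0.47]
8 0.437 [0.29 0.15 1.98 3.42 0.63 2.54] [0.99 0.12 0.05] [0.73 0.18 0.55]
9 0.323 [0.15 0.48 1.57 3.37 0.51 2.54] [1.   0.04 0.02] [0.94 0.12 0.52]
10 0.162 [0.05 0.02 2.22 3.24 0.63 2.54] [ 1.   -0.01 -0.05] [0.64 0.03 0.48]
11 0.097 [-0.14  0.16  1.97  3.14  0.55  1.94] [ 0.99 -0.14 -0.01] [ 0.75 -0.09  0.53]
[-4.3, -2.1, 1.0, 0.15]
[-1.2, -4.7, 0.8, 0.15]
[-2.5, -3.5, -2.3, 0.15]
[-1.2, -4.3, -2.1, 0.0]
[-4.2, -2.3, 1.0, 0.15]
[-3.1, 2.9, 2.5, 0.0]
[-4.8, -0.5, 0.7, 0.15]
[-4.8, -0.5, 0.7, 0.15]
[-4.8, -0.5, 0.7, 0.15]
[-1.9, -2.4, -3.9, 0.0]
[-4.7, -1.3, -0.1, 0.0]
[-0.1, -0.4, 4.9, -0.15]
real	1m4.874s
user	4m4.600s
sys	0m0.469s
```

Call:
send_rows(motion=[[[-4.3,-2.1,1.0,0.15,-1],[-4.3,-2.1,1.0,0.15,-1],[-4.3,-2.1,1.0,0.15,-1],[-4.3,-2.1,1.0,0.15,-1],[-4.3,-2.1,1.0,0.15,-1],[-1.2,-4.7,0.8,0.15,-1],[-1.2,-4.7,0.8,0.15,-1],[-1.2,-4.7,0.8,0.15,-1],[-1.2,-4.7,0.8,0.15,-1],[-1.2,-4.7,0.8,0.15,-1]]])

```text
time_s: 7.15
position: [0.6174, -0.1303, 0.4279]
ee_rot: [[0.129, -0.982, 0.134], [-0.896, -0.058, 0.44], [-0.424, -0.177, -0.888]]
wrist_force: [-0.2, 0.6, -0.5]
grip_width: 0.998
grasp_force: 0.0
```

```bash
python3 rec.py; python3 fit.py
```

```text
7.15 [-0.452, 0.299, 1.418, 0.472, 1.511, 2.541] [0.617, -0.13, 0.428] [[0.129, -0.982, 0.134], [-0.896, -0.058, 0.44], [-0.424, -0.177, -0.888]]
[1.000e-03 3.126e-01 5.626e-01 4.854e-01 7.760e-02 3.096e-01 4.000e-04
 1.800e-03 1.190e-02]
[ 0.1 -0.   0.1 -0.  -0.  -0.1 -0.  -0.  -0.1 -0.1  0.1 -0.2  0.1 -0.2
  0.2  0.   0.1 -0.2 -0.1 -0.1  0.1 -0.   0.1  0.3  0.  -0.4  0.6  0.2
  0.8  0.3  0.   0.   0.2]
```

Call:
send_rows(motion=[[[-2.5,-3.5,-2.3,0.15,-1],[-2.5,-3.5,-2.3,0.15,-1],[-2.5,-3.5,-2.3,0.15,-1],[-2.5,-3.5,-2.3,0.15,-1],[-2.5,-3.5,-2.3,0.15,-1],[-1.2,-4.3,-2.1,0,-1],[-1.2,-4.3,-2.1,0,-1],[-1.2,-4.3,-2.1,0,-1],[-1.2,-4.3,-2.1,0,-1],[-1.2,-4.3,-2.1,0,-1]]])

```text
time_s: 8.15
position: [0.6884, -0.318, 0.5242]
ee_rot: [[0.082, -0.932, 0.354], [-0.789, 0.156, 0.594], [-0.609, -0.328, -0.722]]
wrist_force: [0.8, 0.6, 0.2]
grip_width: 1.001
grasp_force: 0.0
```

```bash
python3 rec.py
```

```text
8.15 [-0.73, 0.516, 1.007, 0.759, 1.739, 2.54] [0.688, -0.318, 0.524] [[0.082, -0.932, 0.354], [-0.789, 0.156, 0.594], [-0.609, -0.328, -0.722]]
```

Call:
send_rows(motion=[[[-4.2,-2.3,1.0,0.15,-1],[-4.2,-2.3,1.0,0.15,-1],[-4.2,-2.3,1.0,0.15,-1],[-4.2,-2.3,1.0,0.15,-1],[-4.2,-2.3,1.0,0.15,-1]]])

```text
time_s: 8.65
position: [0.6413, -0.2094, 0.4333]
ee_rot: [[-0.113, -0.84, 0.531], [-0.584, 0.488, 0.649], [-0.804, -0.237, -0.546]]
wrist_force: [0.2, -0.5, -0.2]
grip_width: 1.001
grasp_force: 0.0
```

```bash
python3 rec.py;python3 fit.py|head -2;  export OMP_NUM_THREADS=1; time timeout 400 python3 plan.py 8 8 32
```

```text
8.65 [-0.729, 0.361, 1.555, 1.01, 1.42, 2.541] [0.641, -0.209, 0.433] [[-0.113, -0.84, 0.531], [-0.584, 0.488, 0.649], [-0.804, -0.237, -0.546]]
[7.000e-04 3.126e-01 5.627e-01 4.854e-01 7.750e-02 3.096e-01 1.000e-04
 1.200e-03 1.190e-02]
start 2.3087788743429707
0 2.109 [-1.13  0.38  1.75  1.1   1.64  2.54] [ 0.67  0.65 -0.35] [ 0.47 -0.32  0.4 ]
1 1.635 [-0.21  0.21  2.06  1.83  0.98  2.54] [ 0.72  0.67 -0.2 ] [0.65 0.13 0.43]
2 0.899 [0.45 0.33 2.01 2.86 0.68 2.54] [ 0.8   0.59 -0.11] [0.67 0.4  0.42]
3 0.48 [0.31 0.06 1.96 3.43 0.51 2.54] [0.98 0.17 0.05] [0.72 0.2  0.61]
4 0.291 [0.14 0.   2.17 3.39 0.62 2.54] [1. 0. 0.] [0.66 0.06 0.54]
5 0.163 [-0.02  0.43  1.77  3.11  0.64  2.02] [1. 0. 0.] [0.89 0.   0.48]
6 0.099 [-0.15  0.18  1.73  3.13  0.32  2.  ] [ 0.99 -0.15 -0.02] [ 0.84 -0.12  0.63]
7 0.099 [-0.15  0.18  1.73  3.13  0.32  2.  ] [ 0.99 -0.15 -0.02] [ 0.84 -0.12  0.63]
[-3.8, 1.4, 2.7, 0.0]
[-4.9, -0.1, 0.5, 0.15]
[-4.9, -0.1, 0.5, 0.15]
[-4.9, -0.1, 0.5, 0.15]
[-3.4, -1.6, -3.1, 0.0]
[-4.6, -1.6, 0.8, 0.0]
[-0.1, -0.4, 4.9, -0.15]
real	1m4.217s
user	4m5.075s
sys	0m0.305s
```

Call:
send_rows(motion=[[[-3.8,1.4,2.7,0,-1],[-3.8,1.4,2.7,0,-1],[-3.8,1.4,2.7,0,-1],[-3.8,1.4,2.7,0,-1],[-3.8,1.4,2.7,0,-1],[-4.9,-0.1,0.5,0.15,-1],[-4.9,-0.1,0.5,0.15,-1],[-4.9,-0.1,0.5,0.15,-1],[-4.9,-0.1,0.5,0.15,-1],[-4.9,-0.1,0.5,0.15,-1]]])

```text
time_s: 9.65
position: [0.6533, 0.1283, 0.4307]
ee_rot: [[-0.22, -0.662, 0.716], [-0.057, 0.742, 0.668], [-0.974, 0.106, -0.201]]
wrist_force: [1.0, 1.0, 0.4]
grip_width: 1.0
grasp_force: 0.0
```

```bash
python3 rec.py
```

```text
9.65 [-0.207, 0.208, 2.059, 1.823, 0.975, 2.541] [0.653, 0.128, 0.431] [[-0.22, -0.662, 0.716], [-0.057, 0.742, 0.668], [-0.974, 0.106, -0.201]]
```

Call:
send_rows(motion=[[[-4.9,-0.1,0.5,0.15,-1],[-4.9,-0.1,0.5,0.15,-1],[-4.9,-0.1,0.5,0.15,-1],[-4.9,-0.1,0.5,0.15,-1],[-4.9,-0.1,0.5,0.15,-1]]])

```text
time_s: 10.15
position: [0.6931, 0.2049, 0.468]
ee_rot: [[-0.254, -0.41, 0.876], [0.517, 0.708, 0.481], [-0.818, 0.575, 0.032]]
wrist_force: [0.5, -1.0, 0.6]
grip_width: 0.995
grasp_force: 0.0
```

```bash
python3 rec.py; python3 fit.py|head -2;  export OMP_NUM_THREADS=1; sed -i 's/^h=.*/h=np.array([.995,-.1,-.12]); h\/=np.linalg.norm(h)/' plan.py; timeout 400 python3 plan.py 6 8 32
```

```text
10.15 [0.104, 0.251, 2.112, 2.621, 0.896, 2.54] [0.693, 0.205, 0.468] [[-0.254, -0.41, 0.876], [0.517, 0.708, 0.481], [-0.818, 0.575, 0.032]]
[-2.000e-04  3.127e-01  5.628e-01  4.852e-01  7.760e-02  3.097e-01
  2.000e-04  3.000e-04  1.190e-02]
start 0.9322647949532079
0 0.424 [0.28 0.26 1.96 3.37 0.71 2.54] [0.99 0.13 0.05] [0.77 0.18 0.52]
1 0.245 [0.05 0.27 1.79 3.28 0.51 2.54] [ 1.   -0.02  0.02] [0.85 0.03 0.57]
2 0.164 [-0.02 -0.39  2.58  3.25  0.6   2.54] [ 1.   -0.08 -0.02] [ 0.45 -0.02  0.48]
3 0.136 [-0.02  0.5   1.67  3.24  0.56  1.87] [ 1.   -0.08 -0.05] [ 0.93 -0.03  0.45]
4 0.114 [-0.11 -0.37  2.58  3.23  0.48  2.54] [ 0.98 -0.15 -0.16] [ 0.44 -0.05  0.44]
5 0.114 [-0.11 -0.37  2.58  3.23  0.48  1.79] [ 0.98 -0.15 -0.16] [ 0.44 -0.05  0.44]
[-4.3, -2.1, 1.0, 0.15]
[-2.5, -2.3, -3.5, 0.0]
[-2.5, -2.3, -3.5, 0.0]
[0.0, 0.0, -0.0, -0.15]
[2.4, -3.7, -2.1, 0.15]
```

Call:
send_rows(motion=[[[-4.3,-2.1,1.0,0.15,-1],[-4.3,-2.1,1.0,0.15,-1],[-4.3,-2.1,1.0,0.15,-1],[-4.3,-2.1,1.0,0.15,-1],[-4.3,-2.1,1.0,0.15,-1]]])

```text
time_s: 10.65
position: [0.768, 0.1837, 0.5168]
ee_rot: [[-0.098, -0.101, 0.99], [0.906, 0.403, 0.131], [-0.412, 0.91, 0.052]]
wrist_force: [0.4, -0.6, -0.4]
grip_width: 0.995
grasp_force: 0.0
```

```bash
python3 rec.py
```

```text
10.65 [0.276, 0.26, 1.963, 3.363, 0.717, 2.541] [0.768, 0.184, 0.517] [[-0.098, -0.101, 0.99], [0.906, 0.403, 0.131], [-0.412, 0.91, 0.052]]
```

Call:
send_rows(motion=[[[-2.5,-2.3,-3.5,0,-1],[-2.5,-2.3,-3.5,0,-1],[-2.5,-2.3,-3.5,0,-1],[-2.5,-2.3,-3.5,0,-1],[-2.5,-2.3,-3.5,0,-1],[-2.5,-2.3,-3.5,0,-1],[-2.5,-2.3,-3.5,0,-1],[-2.5,-2.3,-3.5,0,-1],[-2.5,-2.3,-3.5,0,-1],[-2.5,-2.3,-3.5,0,-1]]])

```text
time_s: 11.65
position: [0.4502, -0.0192, 0.4804]
ee_rot: [[0.068, 0.053, 0.996], [0.859, 0.505, -0.085], [-0.508, 0.861, -0.011]]
wrist_force: [1.1, 0.2, -0.2]
grip_width: 1.001
grasp_force: 0.0
```

```bash
python3 rec.py; python3 fit.py|head -2
```

```text
11.65 [-0.033, -0.357, 2.581, 3.228, 0.644, 2.54] [0.45, -0.019, 0.48] [[0.068, 0.053, 0.996], [0.859, 0.505, -0.085], [-0.508, 0.861, -0.011]]
[-3.000e-04  3.125e-01  5.630e-01  4.852e-01  7.760e-02  3.097e-01
  1.000e-04  2.000e-04  1.190e-02]
```

```bash
python3 - <<'E'
from h import *
s=snap('top'); d=snap('side'); 
a=cv2.resize(s['image'][140:230,300:400],None,fx=4,fy=4,interpolation=cv2.INTER_CUBIC)
b=cv2.resize(d['image'][130:220,230:330],None,fx=4,fy=4,interpolation=cv2.INTER_CUBIC)
cv2.imwrite('pics/c2.png',np.hstack([a,b])[:,:,::-1])
for n,x in (('top',s),('side',d)):
  print(n)
  for t in ['pot','pot_grip','mat','tray']:
    print(t,[(np.round(e['point'],3).tolist(),round(e['p'],2)) for e in vision.search_frame(t,x)[:1]])
E
```

```text
top
pot [([0.583, -0.285, 0.116], 0.68)]
pot_grip [([0.58, -0.284, 0.114], 0.85)]
mat [([0.642, -0.298, 0.01], 0.81)]
tray [([0.638, 0.073, 0.011], 0.57)]
side
pot [([0.65, -0.274, 0.102], 0.65)]
pot_grip [([0.649, -0.272, 0.104], 0.7)]
mat [([0.649, -0.28, 0.008], 0.62)]
tray [([0.651, -0.276, 0.106], 0.7)]
```

View pics/c2.png

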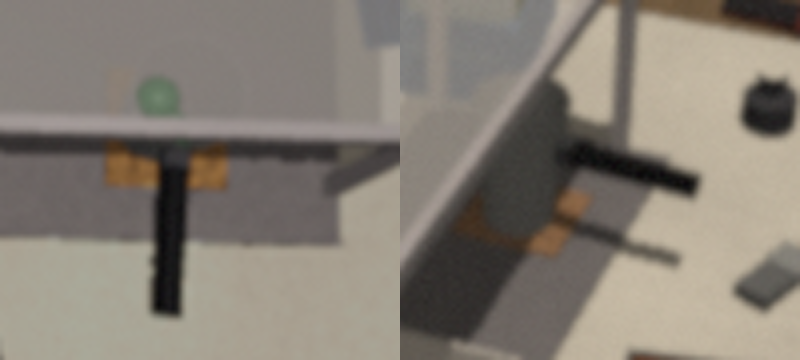

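```bash
cat > m.py <<'E'
from h import *
s=snap('top'); d=snap('side')
T=lambda u,v,z: atz(s,(300+u/4-.375,140+v/4-.375),z)
S=lambda u,v,z: atz(d,(230+(u-400)/4-.375,130+v/4-.375),z)
e=(T(152,314,.095)+T(181,316,.095))/2; n=(T(163,170,.105)+T(187,170,.105))/2
print('top: end',e,'near',n,'w',T(163,170,.105)[1]-T(187,170,.105)[1]); a=(n-e)[:2]; a/=np.linalg.norm(a); print('dir',a,'axis',e[:2]+a*.182)
a1,b,c=T(107,186,.01),T(228,189,.01),T(108,68,.01); print('mat top',a1,b,c,'centre',(b+c)/2)
print('side end',S(696,185,.105),'near',S(575,153,.105))
a1,b,c=S(590,193,.01),S(555,255,.01),S(458,222,.01); print('mat side FR FL BL',a1,b,c,'centre',(a1+c)/2)
E
python3 m.py
```

```text
top: end [ 0.50032933 -0.2820137   0.095     ] near [ 0.62137555 -0.29385467  0.105     ] w 0.020124998040979614
dir [ 0.9952495  -0.09735723] axis [ 0.68146474 -0.29973271]
mat top [ 0.62463041 -0.25336836  0.01      ] [ 0.61987921 -0.36221891  0.01      ] [ 0.73446812 -0.25961461  0.01      ] centre [ 0.67717367 -0.31091676  0.01      ]
side end [ 0.49850866 -0.28909845  0.105     ] near [ 0.62094007 -0.29993466  0.105     ]
mat side FR FL BL [ 0.62280341 -0.37070014  0.01      ] [ 0.62459119 -0.25937339  0.01      ] [ 0.73160211 -0.27731219  0.01      ] centre [ 0.67720276 -0.32400617  0.01      ]
```

```bash
cat > way.py <<'E'
from sim import *
import sys
def ik(p,R,q):
    s=least_squares(err,np.clip(q,LIM[:,0]+1e-6,LIM[:,1]-1e-6),bounds=(LIM[:,0]-2e-3,LIM[:,1]+2e-3),args=(np.array(p),R,.6)); return s.x,np.abs(s.fun).max()
if __name__=='__main__':
    d=json.loads(open('log.jsonl').read().split('\n')[-2]); q=np.array(d['q']); R=np.array(d['R'])
    Rg=R@Rz(-1.038).as_matrix(); print(np.round(Rg,3).tolist())
    p0=np.array(d['p'])
    for p,RR in [((.44,-.15,.35),Rg),((.44,-.28,.25),Rg),((.46,-.283,.105),Rg),((.5655,-.291,.105),Rg),((.56,-.29,.155),Rg),((.55,-.1,.155),Rg),((.55,.05,.15),Rg),((.55,.05,.15),Rg@Rz(-.9).as_matrix()),((.55,.05,.15),Rg@Rz(-1.85).as_matrix())]:
        q,e=ik(p,RR,q); pp,_,el,wr=fk(q,k,True); RT=RR
        dd=np.array(p)-p0; p0=np.array(p)
        print(p,np.round(q,2),'e',round(e,4),'wr',np.round(wr,2),'el',np.round(el,2),'move cm',np.round(100*RR.T@dd,1))
E
python3 way.py
```

```text
[[-0.011, 0.085, 0.996], [0.001, 0.996, -0.085], [-1.0, 0.0, -0.011]]
(0.44, -0.15, 0.35) [-0.83  0.29  2.58  2.35  1.36  1.76] e 0.0226 wr [ 0.15 -0.15  0.36] el [ 0.11 -0.12  0.85] move cm [ 13.  -13.1   0.2]
(0.44, -0.28, 0.25) [-1.13  0.72  2.44  2.09  1.57  1.56] e 0.0 wr [ 0.13 -0.25  0.25] el [ 0.16 -0.33  0.74] move cm [ 10.  -13.    1.2]
(0.46, -0.283, 0.105) [-1.08  1.13  2.3   2.13  1.72  1.33] e 0.0 wr [ 0.15 -0.26  0.11] el [ 0.24 -0.45  0.55] move cm [14.5 -0.1  2.2]
(0.5655, -0.291, 0.105) [-0.83  1.07  2.17  2.39  1.63  1.5 ] e 0.0 wr [ 0.26 -0.26  0.11] el [ 0.33 -0.36  0.58] move cm [-0.1  0.1 10.6]
(0.56, -0.29, 0.155) [-0.84  0.95  2.23  2.39  1.58  1.55] e 0.0 wr [ 0.25 -0.26  0.16] el [ 0.3  -0.34  0.64] move cm [-5.   0.1 -0.6]
(0.55, -0.1, 0.155) [-0.34  1.06  2.43  2.87  1.9   1.48] e 0.0 wr [ 0.24 -0.07  0.16] el [ 0.46 -0.17  0.59] move cm [ 0.  18.8 -2.6]
(0.55, 0.05, 0.15) [0.26 1.07 2.42 3.51 1.89 1.7 ] e 0.0 wr [0.24 0.08 0.15] el [0.48 0.13 0.58] move cm [ 0.5 14.9 -1.3]
(0.55, 0.05, 0.15) [0.26 1.07 2.42 3.51 1.89 0.8 ] e 0.0 wr [0.24 0.08 0.15] el [0.48 0.13 0.58] move cm [0. 0. 0.]
(0.55, 0.05, 0.15) [ 0.26  1.07  2.42  3.51  1.89 -0.15] e 0.0 wr [0.24 0.08 0.15] el [0.48 0.13 0.58] move cm [0. 0. 0.]
```

Call:
send_rows(motion=[[[0,0,1,-0.148,-1],[0,0,1,-0.148,-1],[0,0,1,-0.148,-1],[0,0,1,-0.148,-1],[0,0,1,-0.148,-1],[0,0,1,-0.148,-1],[0,0,1,-0.148,-1]]])

```text
time_s: 12.95
position: [0.5211, -0.0246, 0.479]
ee_rot: [[-0.011, 0.084, 0.996], [-0.003, 0.996, -0.084], [-1.0, -0.004, -0.011]]
wrist_force: [-0.6, -0.5, 0.0]
grip_width: 0.999
grasp_force: 0.0
```

Call:
send_rows(motion=[[[2,-4,0.4,0,-1],[2,-4,0.4,0,-1],[2,-4,0.4,0,-1],[2,-4,0.4,0,-1],[2,-4,0.4,0,-1],[2,-4,0.4,0,-1]]])

```text
time_s: 13.55
position: [0.523, -0.261, 0.3621]
ee_rot: [[-0.008, 0.087, 0.996], [0.002, 0.996, -0.087], [-1.0, 0.001, -0.008]]
wrist_force: [1.1, 0.0, 0.8]
grip_width: 0.998
grasp_force: 0.0
```

```bash
python3 rec.py
```

```text
13.55 [-0.867, 0.355, 2.378, 2.317, 1.277, 1.868] [0.523, -0.261, 0.362] [[-0.008, 0.087, 0.996], [0.002, 0.996, -0.087], [-1.0, 0.001, -0.008]]
```

Call:
send_rows(motion=[[[4,-1.3,-2.9,0,-1],[4,-1.3,-2.9,0,-1],[4.4,0,0,0,-1],[4.4,0,0,0,-1],[4.4,0,0,0,-1],[4.4,0,0,0,-1],[0,0,0,0,-1]]])

```text
time_s: 14.25
position: [0.4619, -0.2779, 0.1016]
ee_rot: [[-0.015, 0.087, 0.996], [0.011, 0.996, -0.087], [-1.0, 0.01, -0.015]]
wrist_force: [-0.5, 1.3, -0.4]
grip_width: 1.0
grasp_force: 0.0
```

```bash
python3 rec.py; python3 - <<'E'
from h import *
w=snap('wrist','w1.png'); s=snap('top'); d=snap('side')
a=cv2.resize(s['image'][140:260,290:400],None,fx=3,fy=3,interpolation=cv2.INTER_CUBIC)
b=cv2.resize(d['image'][120:240,230:360],None,fx=3,fy=3,interpolation=cv2.INTER_CUBIC)
cv2.imwrite('pics/c3.png',np.hstack([a,b])[:,:,::-1])
st=readout.get_state(); p=np.array(st['position']); 
print(proj(s,[p]),proj(d,[p]))
print(-np.array(w['R']).T@w['t'], np.array(w['R'])[2])
E
```

```text
14.25 [-1.063, 1.143, 2.301, 2.148, 1.723, 1.329] [0.462, -0.278, 0.102] [[-0.015, 0.087, 0.996], [0.011, 0.996, -0.087], [-1.0, 0.01, -0.015]]
[[342.10463839 229.46563304]] [[312.43652495 177.86252275]]
[ 0.29901821 -0.26271111  0.03224973] [ 0.96461136 -0.08617785  0.24919531]
```

View pics/c3.png

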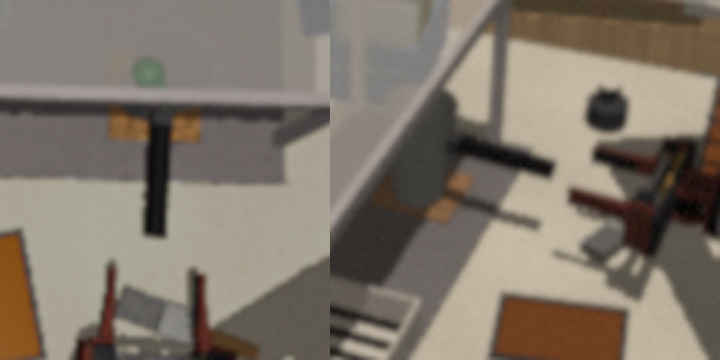

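View pics/w1.png

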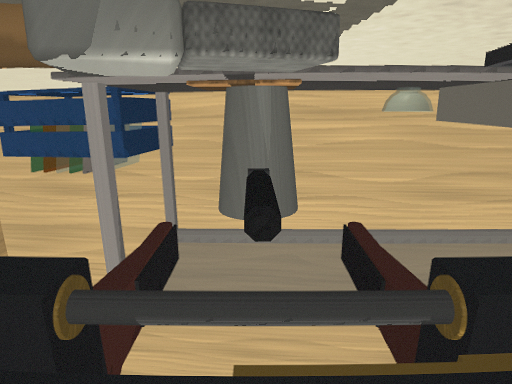

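The views show the gripper level with the handle, straddling its line: finger tips at (111,265)/(195,270) and handle end at (154,236) in the top crop. In the wrist view the handle's end face is at about (262,222).

```bash
python3 - <<'E'
from h import *
w=snap('wrist'); 
for uv in [(262,222),(258,172)]:
    c,d=ray(w,uv); 
    for x in (.4995,.624): print(uv,x,np.round(c+d*(x-c[0])/d[0],4))
st=readout.get_state(); p=np.array(st['position']);R=np.array(st['ee_rot'])
# predicted face for assumed geometry
for ax in [(.681,-.302),(.681,-.300)]:
    a=np.array([.9952,-.0974,0]); e=np.r_[ax,.105]-.182*a; print(ax,proj(w,[e, np.r_[ax,.105]-.057*a, np.r_[ax,.010],np.r_[ax,.15]]))
g=np.array([.681,-.300,.105])-.116*a; print('move cm',np.round(100*R.T@(g-p),2), 'handle dir in tool',np.round(R.T@a,3))
E
```

```text
(262, 222) 0.4995 [ 0.4995 -0.2804  0.1143]
(262, 222) 0.624 [ 0.624  -0.2902  0.1604]
(258, 172) 0.4995 [ 0.4995 -0.2829  0.0815]
(258, 172) 0.624 [ 0.624  -0.2943  0.1071]
(0.681, -0.302) [[256.00931225 207.90987846]
 [255.93701262 169.85179883]
 [255.74203714  75.3776042 ]
 [256.00372503 197.29869254]]
(0.681, -0.3) [[259.12909454 207.994571  ]
 [257.91774303 169.88623644]
 [257.54510888  75.36502093]
 [257.6525318  197.33898621]]
move cm [ 0.72 -0.03 10.31] handle dir in tool [-0.005 -0.011  1.   ]
```

```bash
python3 - <<'E'
from h import *
st=readout.get_state(); print(st['position'],st['time_s'],np.round(st['joint_vel'],3),np.round(st['ee_rot'],3).tolist(), st['wrist_force'])
w=snap('wrist')
cv2.imwrite('pics/c4.png',cv2.resize(w['image'][140:260,190:340],None,fx=5,fy=5,interpolation=cv2.INTER_CUBIC)[:,:,::-1])
for n,P in (('tip',np.array(st['position'])),): print(proj(w,[P]))
E
```

```text
[ 0.46287832 -0.27946963  0.11276053] 14.45 [ 0.    -0.042  0.004 -0.002 -0.001 -0.005] [[-0.005, 0.087, 0.996], [-0.002, 0.996, -0.087], [-1.0, -0.002, -0.005]] [0.24736152 0.18564142 0.13106009]
[[258.88683453 240.91055868]]
```

View pics/c4.png

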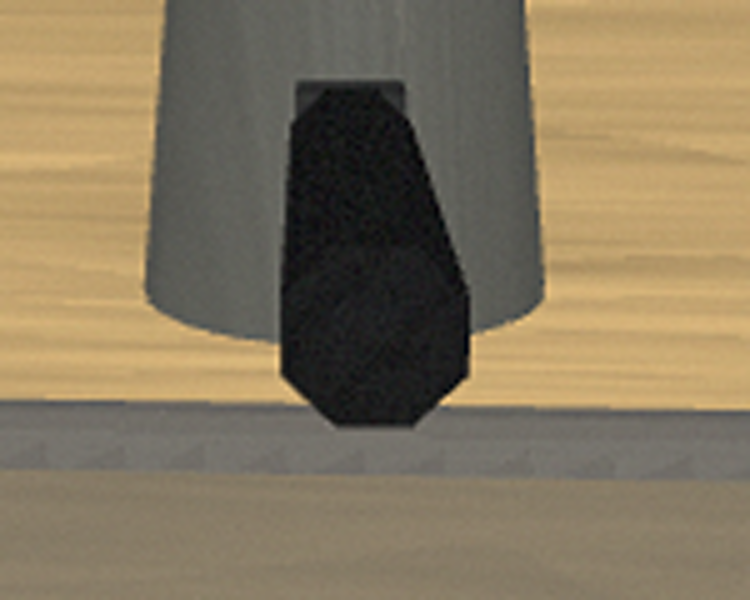

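```bash
python3 - <<'E'
from h import *
w=snap('wrist'); print(w['fx'])
c,d=ray(w,(264.6,206.2)); Z=w['fx']*.024/37.6; print('by size',c+d*Z); e=c+d*(.4995-c[0])/d[0]; print(e)
c,d=ray(w,(190+350/5,140+95/5)); print('near',c+d*(.624-c[0])/d[0])
st=readout.get_state(); p=np.array(st['position']);R=np.array(st['ee_rot']); print(p)
a=np.array([.9952,-.0974,0]); g=e+a*.066; g[2]=.106; print('g',g,'move',np.round(100*R.T@(g-p),2), R.T@a)
E
```

```text
329.21727687556074
by size [ 0.5008955  -0.27944998  0.10595912]
[ 0.4995     -0.27935332  0.10551486]
near [ 0.624      -0.29296615  0.09612796]
[ 0.46306641 -0.27988839  0.11363036]
g [ 0.5651832  -0.28578172  0.106     ] move [ 0.72  0.3  10.23] [-0.00399408 -0.01076356  0.99988899]
```

Call:
send_rows(motion=[[[0.4,0.2,2.5,0,-1],[0.35,0.1,2.5,0,-1],[0,0,2.6,0,-1],[0,0,2.6,0,-1],[0,0,0,0,-1],[0,0,0,0,-1]]])

```text
time_s: 15.15
position: [0.5649, -0.2849, 0.105]
ee_rot: [[-0.004, 0.085, 0.996], [-0.003, 0.996, -0.085], [-1.0, -0.003, -0.004]]
wrist_force: [0.2, -0.6, -1.1]
grip_width: 0.999
grasp_force: 0.0
```

Call:
send_rows(motion=[[[0,0,0,0,0.2],[0,0,0,0,0.4],[0,0,0,0,1],[0,0,0,0,1],[0,0,0,0,1],[0,0,0,0,1],[0,0,0,0,1]]], newtons=50)

```text
time_s: 15.85
position: [0.5644, -0.2851, 0.1017]
ee_rot: [[-0.007, 0.087, 0.996], [0.001, 0.996, -0.087], [-1.0, -0.0, -0.007]]
wrist_force: [-0.7, 0.1, 0.3]
grip_width: 0.398
grasp_force: 0.0
```

```bash
python3 rec.py
```

```text
15.85 [-0.823, 1.083, 2.177, 2.403, 1.651, 1.491] [0.564, -0.285, 0.102] [[-0.007, 0.087, 0.996], [0.001, 0.996, -0.087], [-1.0, -0.0, -0.007]]
```

Call:
send_rows(motion=[[[0,0,0,0,1],[0,0,0,0,1],[0,0,0,0,1],[0,0,0,0,1],[0,0,0,0,1]]])

```text
time_s: 16.35
position: [0.5645, -0.2852, 0.1019]
ee_rot: [[-0.007, 0.087, 0.996], [0.0, 0.996, -0.087], [-1.0, -0.0, -0.007]]
wrist_force: [-0.2, -1.4, 0.3]
grip_width: 0.272
grasp_force: 50.0
```

Call:
send_rows(motion=[[[-1,0,0,0,1],[-1.2,0,0,0,1],[-1.2,0,0,0,1],[-1.2,0,0,0,1],[-1,0,0,0,1],[-0.4,0,0,0,1],[0,0,0,0,1],[0,0,0,0,1]]])

```text
time_s: 17.15
position: [0.5649, -0.2852, 0.1619]
ee_rot: [[-0.007, 0.087, 0.996], [0.0, 0.996, -0.087], [-1.0, -0.001, -0.007]]
wrist_force: [-0.1, 0.0, -4.3]
grip_width: 0.268
grasp_force: 50.0
```

```bash
python3 rec.py; python3 - <<'E'
from h import *
w=snap('wrist','w2.png'); d=snap('side'); s=snap('top')
a=cv2.resize(s['image'][120:260,200:400],None,fx=2,fy=2,interpolation=cv2.INTER_CUBIC)
b=cv2.resize(d['image'][90:230,200:400],None,fx=2,fy=2,interpolation=cv2.INTER_CUBIC)
c=cv2.resize(w['image'],(400,300))
cv2.imwrite('pics/c5.png',np.vstack([np.hstack([a,b]),np.hstack([c,c*0])])[:,:,::-1])
E
```

```text
17.15 [-0.822, 0.934, 2.231, 2.407, 1.581, 1.554] [0.565, -0.285, 0.162] [[-0.007, 0.087, 0.996], [0.0, 0.996, -0.087], [-1.0, -0.001, -0.007]]
```

View pics/c5.png

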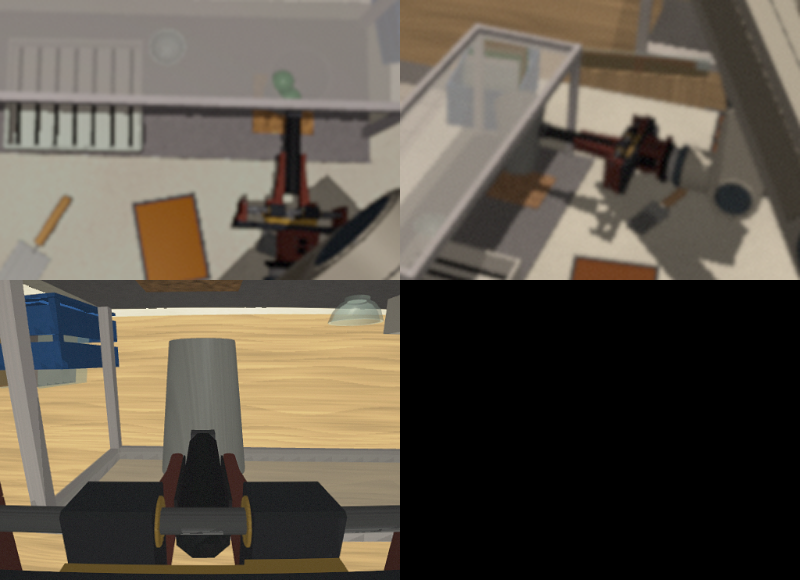

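The pot hangs level in the gripper with both green balls inside (top crop around (283,85)), and the canopy is clear. Carrying it over to the tray.

Call:
send_rows(motion=[[[0,1.5,-0.1,0,1],[0,2.5,-0.2,0,1],[0,3,-0.3,0,1],[0,3,-0.3,0,1],[0,3,-0.3,0,1],[0,3,-0.3,0,1],[0,3,-0.3,0,1],[0,3,-0.3,0,1],[0,3,-0.3,0,1],[0,3,-0.3,0,1]]])

```text
time_s: 18.3
position: [0.5614, -0.0021, 0.1613]
ee_rot: [[-0.009, 0.086, 0.996], [-0.001, 0.996, -0.086], [-1.0, -0.002, -0.009]]
wrist_force: [1.2, 1.0, -4.2]
grip_width: 0.268
grasp_force: 50.0
```

Call:
send_rows(motion=[[[0,2.5,-0.2,0,1],[0,1.5,-0.1,0,1],[0,0.8,-0.1,0,1],[0,0,0,0,1],[0,0,0,0,1]]])

```text
time_s: 18.8
position: [0.562, 0.0449, 0.1618]
ee_rot: [[-0.008, 0.085, 0.996], [-0.001, 0.996, -0.085], [-1.0, -0.001, -0.008]]
wrist_force: [0.4, -0.3, -3.1]
grip_width: 0.274
grasp_force: 50.0
```

```bash
python3 rec.py
```

```text
18.8 [0.229, 1.027, 2.418, 3.469, 1.851, 1.666] [0.562, 0.045, 0.162] [[-0.008, 0.085, 0.996], [-0.001, 0.996, -0.085], [-1.0, -0.001, -0.008]]
```

Call:
send_rows(motion=[[[0,-1.2,0,-0.06,1],[0,-1.2,0,-0.12,1],[0,0,0,-0.14,1],[0,0,0,-0.14,1],[0,0,0,-0.14,1],[0,0,0,-0.14,1],[0,0,0,-0.14,1],[0,0,0,-0.14,1],[0,0,0,-0.14,1],[0,0,0,-0.14,1]]])

```text
time_s: 19.8
position: [0.5601, 0.0191, 0.1625]
ee_rot: [[-0.088, 0.016, 0.996], [-0.961, 0.261, -0.089], [-0.261, -0.965, -0.008]]
wrist_force: [-0.7, -0.3, -3.4]
grip_width: 0.269
grasp_force: 50.0
```

Call:
send_rows(motion=[[[0,0.5,0,-0.08,1],[0,0.5,0,-0.06,1],[0,0.5,0,-0.04,1],[0,0,0,-0.04,1],[0,0,0,-0.04,1],[0,0,0,-0.04,1],[0,0,0,-0.04,1],[0,0,0,-0.04,1],[0,0,0,-0.03,1],[0,0,0,-0.03,1]]])

```text
time_s: 20.8
position: [0.5604, 0.0221, 0.1483]
ee_rot: [[-0.086, -0.022, 0.996], [-0.982, -0.169, -0.089], [0.17, -0.985, -0.007]]
wrist_force: [0.1, -0.9, -2.1]
grip_width: 0.272
grasp_force: 50.0
```

Call:
send_rows(motion=[[[0,0,0,-0.03,1],[0,0,0,-0.03,1],[0,0,0,0,1],[0,0,0,0,1],[0,0,0,0,1],[0,0,0,0,1],[0,0,0,0,1]]])

```text
time_s: 21.5
position: [0.5606, 0.0232, 0.1481]
ee_rot: [[-0.083, -0.027, 0.996], [-0.97, -0.226, -0.087], [0.227, -0.974, -0.007]]
wrist_force: [0.8, 0.0, -1.9]
grip_width: 0.271
grasp_force: 50.0
```

```bash
python3 rec.py; python3 - <<'E'
from h import *
d=snap('side'); s=snap('top')
a=cv2.resize(s['image'][110:240,170:370],None,fx=2,fy=2,interpolation=cv2.INTER_CUBIC)
b=cv2.resize(d['image'][130:260,160:360],None,fx=2,fy=2,interpolation=cv2.INTER_CUBIC)
cv2.imwrite('pics/c6.png',np.hstack([a,b])[:,:,::-1])
print([(np.round(x['point'],3).tolist(),round(x['p'],2)) for i in (s,d) for x in vision.search_frame('ball_a_center',i)])
E
```

```text
21.5 [0.15, 1.077, 2.414, 3.393, 1.904, -0.144] [0.561, 0.023, 0.148] [[-0.083, -0.027, 0.996], [-0.97, -0.226, -0.087], [0.227, -0.974, -0.007]]
[([0.64, 0.033, 0.15], 0.67), ([0.632, 0.1, 0.048], 0.57), ([0.432, 0.36, 0.025], 0.4)]
```

View pics/c6.png

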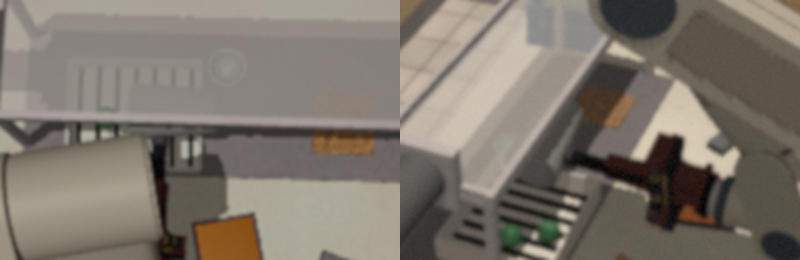

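Both balls lie in the tray (side crop, (512,235) and (547,230)), and the wrist load has dropped to the empty pot. Next I raise the pot, roll it back upright and return it.

Call:
send_rows(motion=[[[0,-1,0,0.08,1],[0,-1,0,0.12,1],[0,0,0,0.14,1],[0,0,0,0.14,1],[0,0,0,0.14,1],[0,0,0,0.14,1],[0,0,0,0.14,1],[0,0,0,0.14,1],[0,0,0,0.14,1],[0,0,0,0.14,1]]])

```text
time_s: 22.7
position: [0.561, 0.0271, 0.1677]
ee_rot: [[-0.046, 0.074, 0.996], [-0.455, 0.886, -0.087], [-0.889, -0.457, -0.007]]
wrist_force: [1.4, 0.1, -1.3]
grip_width: 0.269
grasp_force: 50.0
```

Call:
send_rows(motion=[[[0,0,0,0.14,1],[0,0,0,0.14,1],[0,0,0,0.12,1],[0,0,0,0.08,1],[0,0,0,0,1],[0,0,0,0,1]]])

```text
time_s: 23.3
position: [0.561, 0.0271, 0.1677]
ee_rot: [[-0.008, 0.087, 0.996], [-0.002, 0.996, -0.087], [-1.0, -0.003, -0.007]]
wrist_force: [0.4, -0.4, -2.1]
grip_width: 0.271
grasp_force: 50.0
```

```bash
python3 rec.py; python3 - <<'E'
from h import *
st=readout.get_state(); p=np.array(st['position']);R=np.array(st['ee_rot'])
print(np.round(100*R.T@(np.array([.5595,-.300,.165])-p),2))
w=snap('wrist')
for t in ('pot_grip','ball_a_center'): print(vision.search_frame(t,w)[:1])
E
```

```text
23.3 [0.164, 1.017, 2.433, 3.404, 1.862, 1.647] [0.561, 0.027, 0.168] [[-0.008, 0.087, 0.996], [-0.002, 0.996, -0.087], [-1.0, -0.003, -0.007]]
[  0.33 -32.6    2.69]
[{'point': [0.6386, 0.0246, 0.1549], 'p': 0.74}]
[{'point': [0.63, 0.0886, 0.0505], 'p': 0.69}]
```

Call:
send_rows(motion=[[[0,-1.6,0.1,0,1],[0,-2.5,0.2,0,1],[0,-3,0.3,0,1],[0,-3,0.3,0,1],[0,-3,0.3,0,1],[0,-3,0.3,0,1],[0,-3,0.3,0,1],[0,-3,0.3,0,1],[0,-3,0.2,0,1],[0,-3,0.2,0,1]]])

```text
time_s: 24.45
position: [0.5611, -0.2567, 0.1675]
ee_rot: [[-0.008, 0.088, 0.996], [-0.001, 0.996, -0.088], [-1.0, -0.001, -0.008]]
wrist_force: [0.3, -0.0, -2.1]
grip_width: 0.267
grasp_force: 50.0
```

Call:
send_rows(motion=[[[0,-2.5,0.2,0,1],[0,-1.5,0.2,0,1],[0,-0.5,0,0,1],[1.5,0,0,0,1],[1.5,0,0,0,1],[1,0,0,0,1],[0,0,0,0,1],[0,0,0,0,1]]])

```text
time_s: 25.25
position: [0.5614, -0.2994, 0.1273]
ee_rot: [[-0.008, 0.086, 0.996], [0.001, 0.996, -0.086], [-1.0, 0.001, -0.008]]
wrist_force: [0.7, -0.0, -1.9]
grip_width: 0.271
grasp_force: 50.0
```

```bash
python3 rec.py; python3 - <<'E'
from h import *
d=snap('side'); w=snap('wrist')
b=cv2.resize(d['image'][110:230,220:353],None,fx=3,fy=3,interpolation=cv2.INTER_CUBIC)
c=cv2.resize(w['image'],(480,360))
cv2.imwrite('pics/c7.png',np.hstack([b,c[:,:401]])[:,:,::-1])
st=readout.get_state(); p=np.array(st['position']);R=np.array(st['ee_rot'])
print(np.round(100*R.T@(np.array([.5595,-.300,.102])-p),2))
E
```

```text
25.25 [-0.855, 1.016, 2.186, 2.372, 1.607, 1.529] [0.561, -0.299, 0.127] [[-0.008, 0.086, 0.996], [0.001, 0.996, -0.086], [-1.0, 0.001, -0.008]]
[ 2.6  -0.04 -0.17]
```

View pics/c7.png

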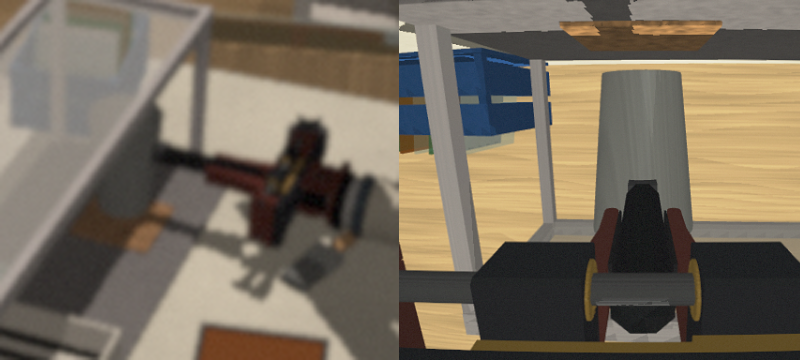

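```bash
python3 - <<'E'
from h import *
w=snap('wrist'); f=512/480
W=lambda u,v,z: atz(w,((u-399+.5)*f-.5,(v+.5)*f-.5),z)
P=[W(559,22,.01),W(721,22,.01),W(700,48,.01),W(582,50,.01)]; print(np.round(P,4)); 
st=readout.get_state(); p=np.array(st['position']);R=np.array(st['ee_rot']); print(p)
ax=p+R[:,2]*.116+np.array([0,0,.0035]); 
print('axis',ax,'foot centre from grip',ax-R[:,0]*-.095*-1)
print(proj(w,[ax-[0,0,.095]])/f+[399,0], proj(w,[[.677,-.31,.01]])/f+[399,0])
for u in (601,681,641): 
    c,d=ray(w,((u-398.5)*f-.5,(73.5)*f-.5)); print(u,np.round(c+d*(ax[0]-c[0])/d[0],4))
E
```

```text
[[ 0.6074 -0.357   0.01  ]
 [ 0.616  -0.2538  0.01  ]
 [ 0.7236 -0.2571  0.01  ]
 [ 0.7272 -0.3755  0.01  ]]
[ 0.56142465 -0.29998716  0.12811617]
axis [ 0.67698743 -0.31001823  0.13082881] foot centre from grip [ 0.67763476 -0.31001726  0.22582661]
[[641.74844407  71.98226066]] [[641.78946274  39.99711579]]
601 [ 0.677  -0.3456  0.0364]
681 [ 0.677  -0.2764  0.0368]
641 [ 0.677  -0.3106  0.0367]
```

Call:
send_rows(motion=[[[1,0,0,0,1],[0.8,0,0,0,1],[0.4,0,0,0,1],[0.2,0,0,0,1],[0.1,0,0,0,1],[0,0,0,0,1],[0,0,0,0,1]]])

```text
time_s: 26.1
position: [0.5612, -0.3002, 0.1026]
ee_rot: [[-0.007, 0.087, 0.996], [0.0, 0.996, -0.087], [-1.0, -0.0, -0.007]]
wrist_force: [0.5, 0.1, -2.4]
grip_width: 0.268
grasp_force: 50.0
```

Call:
send_rows(motion=[[[0.1,0,0,0,1],[0.05,0,0,0,1],[0,0,0,0,1],[0,0,0,0,1]]])

```text
time_s: 26.5
position: [0.5612, -0.3004, 0.1017]
ee_rot: [[-0.006, 0.087, 0.996], [-0.0, 0.996, -0.087], [-1.0, -0.001, -0.006]]
wrist_force: [-3.1, -0.4, 2.3]
grip_width: 0.27
grasp_force: 50.0
```

Call:
send_rows(motion=[[[0,0,0,0,0.35],[0,0,0,0,0.2],[0,0,0,0,0],[0,0,0,0,-0.3],[0,0,0,0,-0.6],[0,0,0,0,-1],[0,0,0,0,-1],[0,0,0,0,-1],[0,0,0,0,-1],[0,0,0,0,-1]]], newtons=20)

```text
time_s: 27.5
position: [0.5611, -0.3002, 0.1011]
ee_rot: [[-0.007, 0.087, 0.996], [0.0, 0.996, -0.087], [-1.0, -0.0, -0.007]]
wrist_force: [0.4, -0.4, -0.2]
grip_width: 0.997
grasp_force: 0.0
```

Call:
send_rows(motion=[[[0,0,-1.5,0,-1],[0,0,-3,0,-1],[0,0,-3,0,-1],[0,0,-3,0,-1],[0,0,-1.5,0,-1],[-4,0,0,0,-1],[-4,0,0,0,-1],[-4,0,0,0,-1],[0,0,0,0,-1],[0,0,0,0,-1]]])

```text
time_s: 28.5
position: [0.4426, -0.2901, 0.223]
ee_rot: [[-0.006, 0.087, 0.996], [-0.003, 0.996, -0.087], [-1.0, -0.003, -0.006]]
wrist_force: [0.5, 0.7, 0.0]
grip_width: 1.004
grasp_force: 0.0
```

```bash
python3 rec.py; python3 - <<'E'
from h import *
d=snap('side'); s=snap('top')
a=cv2.resize(s['image'][110:260,170:400],None,fx=2,fy=2.6,interpolation=cv2.INTER_CUBIC)
b=cv2.resize(d['image'][110:260,180:350],None,fx=2,fy=2.6,interpolation=cv2.INTER_CUBIC)
cv2.imwrite('pics/c8.png',np.hstack([a,b[:,:340]])[:,:,::-1])
for n,i in (('t',s),('s',d)):
  for t in ('ball_a_center','pot','mat','dish','bottle','weight','brush','pane'): print(n,t,[(np.round(x['point'],3).tolist(),round(x['p'],2)) for x in vision.search_frame(t,i)[:2]])
E
```

```text
28.5 [-1.14, 0.803, 2.406, 2.088, 1.598, 1.509] [0.443, -0.29, 0.223] [[-0.006, 0.087, 0.996], [-0.003, 0.996, -0.087], [-1.0, -0.003, -0.006]]
t ball_a_center [([0.634, 0.088, 0.045], 0.43)]
t pot [([0.587, -0.294, 0.112], 0.56)]
t mat [([0.64, -0.287, 0.01], 0.48)]
t dish []
t bottle [([0.57, 0.529, 0.13], 0.87)]
t weight [([0.477, -0.559, 0.039], 0.65)]
t brush [([0.407, -0.314, 0.015], 0.69)]
t pane [([0.433, -0.097, 0.01], 0.89)]
s ball_a_center [([0.632, 0.1, 0.044], 0.52), ([0.663, -0.282, 0.011], 0.43)]
s pot [([0.648, -0.285, 0.102], 0.8), ([0.663, -0.281, 0.01], 0.51)]
s mat [([0.66, -0.283, 0.007], 0.56), ([0.406, -0.305, 0.013], 0.55)]
s dish []
s bottle [([0.56, 0.565, 0.117], 0.81), ([0.734, 0.058, 0.247], 0.25)]
s weight []
s brush [([0.406, -0.299, 0.015], 0.58)]
s pane [([0.433, -0.099, 0.002], 0.75)]
```

View pics/c8.png

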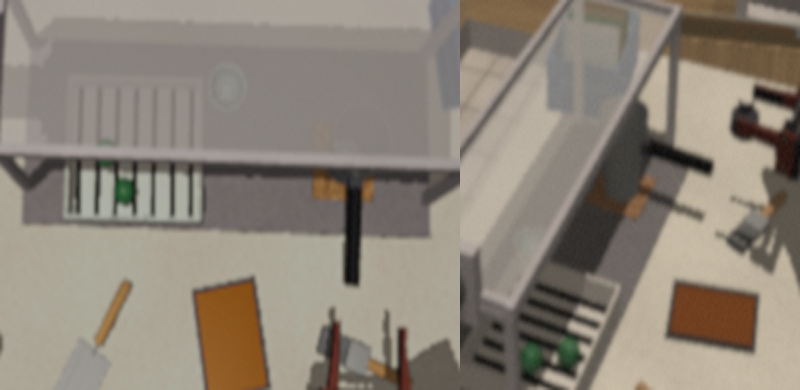

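Both balls are in the tray (top crop (107,150) and (124,190)). The pot stands upright on the mat with the gripper clear of it, and nothing else has moved.

```bash
python3 -c "
from rig import order; print(order.job_done())"
```

```text
the job is handed in; nothing more can be done
None
```

I tipped both glass balls into the draining tray, stood the empty pot back upright at my measured centre of the mat, let go, and handed the job in at about 29 s of the 54 s. The last pictures show the canopy and the other things undisturbed; to get the needed wrist tilt I ran joints against their range limits, with readings up to 0.004 rad past the rounded figures you gave.

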